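Release the eccentric lock and push the vial carriage home

ROBOT

A 6-joint arm with a two-finger parallel gripper is mounted at the origin on a cart in front of the work surface, level with it; the furniture and walls round the work are solid. World frame = base frame: x ahead of the robot, y to its left, z up, the work surface at z = 0. Lengths are in mm, angles in rad, forces in N, time in s.
With the tool pointing down it reaches from about 350 to 800 mm from the base axis. Payload 7.3 kg.
Tool frame: the origin (TCP) lies at the very end of the fingers, on their centre line; the grasp point (between the pads) lies 19 mm behind it (tcp_to_grasp is the distance from the TCP to the grasp point, in mm); z points along the fingers, y is the line along which they close (so a half turn about z gives the same grasp; the last joint's range is limited). The gripper opens to 85 mm and grips with 20 to 120 N. Pads are 22 mm wide; open, the fingers measure 114 mm over their backs; the gripper's body (76 mm by 85 mm) begins 54 mm behind the grasp point. The pads swing forward as they close: fully open they stand 13 mm farther back than shut.
Start: joints at [0.982, 0.342, 1.524, -0, 1.275, -0.146], TCP at [224.936, 474.393, 231.322] pointing down, gripper open.
Joint ranges: [-2.53, 2.53], [-0.77, 2.02], [0.04, 2.7], [-1, 4.14], [0.28, 2.66], [-3.11, 3.11]. Speed limits (rad/s): [2.57, 2.57, 3.14, 3.14, 3.14, 3.14].

INTERFACE

Orientations are given as a 3x3 rotation matrix whose columns are the frame's x, y, z axes.
In Python, from rig import * gives the robot as it stands.
- The arm moves only by the tool send_rows, never from a script. Its argument "rows" is a list of rows, each an object with "translation": the shift along the tool's x, y, z in units of 250 mm (1.0 is 250 mm), a list of three; "twist": the turn, a rotation vector about the tool's x, y, z in units of 0.5 rad (1.0 is 0.5 rad), a list of three; "gripper": the gripper command: -1 is fully open, 1 is shut, values between are in proportion. In form: [{"translation": [x, y, z], "twist": [wx, wy, wz], "gripper": gripper}, ...]. A call has 1 to 10 rows; each row is the pose to reach, as a shift and turn from the pose commanded when the call began, along the tool's axes at that moment; what a row does not reach only later rows make up. A row lasts 1/10 s, in which the tool goes at most 50 mm and 8.59 degrees, less where a joint would pass 70% of its speed; a pose out of reach is approached as far as the arm can. A call with a number of a shift or a turn outside -1 to 1 is refused whole. A call with a gripper value outside its range is refused whole. The fingers move at their own pace and stop on an object; "grip_force" is the grip in N (left out, the last holds). Time passes only in rows, so rows that repeat a pose let the fingers close. It gives the time, the measured TCP pose, the force, the opening and the grip force at its end, in the units of the state.
- get_obs(): the state, without advancing time (a new reading comes with each control period).
- snapshot(name): name is "scene" or "top" or "wrist"; returns the picture (384x512x3 uint8, red, green, blue); there is no depth.
- get_calibration(name): a dict with "K" (3x3 intrinsics, pixels), "R" (3x3) and "t" (3): a world point X has camera coordinates R X + t. Camera axes: x right, y down, z forward; pixel columns grow to the right and rows downward; lengths in mm; the calibration is good to about 2 mm. A picture is of the moment at which its call begins: read the wrist's pose just before it. get_calibration takes no time and is no camera call; for the wrist camera it gives the pose at the moment of the call.
- hand_in(): hands the job in; it is judged then, once.
Trained networks look in the newest picture that a camera, given by its name, has taken for a name from the list of things; names that differ only in an ending like _2 or _b are one class to them, and where a whole thing is asked for, a point or a joint stands for the part that bears it (a point fixed in the world has none). Each returns a list of dicts, best first, with "p" (0 to 1); they miss things now and then, are a little off and sometimes report something else, mostly with a low value. They report only what shows in the picture. A call takes as long as a camera call. They do not tell look-alikes from the thing itself.
- regions_of(label, camera): "pixels" (384x512 bool, what is visible of it) and "location" ([row, column] in pixels, amid what is visible of it).
The state is a dict: "time": time; "joint_positions": joint angles; "dq": joint speeds; "tau": joint torques, N m; "tcp_pos": TCP position; "tcp_rot": TCP orientation; "force": force on the tool from outside, world axes, zero at the start; "torque": the same for the moment, N m; "opening": finger opening in mm; "grasp_force": force on a finger pad.
Only numpy, scipy, OpenCV 4.12 (cv2) and the standard library are available. Lean on these libraries where they do the work, as an engineer would, in place of code of your own. Each camera call takes 0.05 s, during which the arm holds its last target. There are 200 camera calls.

TASK

The vial reader on the bench has an eccentric brass lock cam that keeps its vial carriage from going in. With the fingertips, push the cam's red knob round until the cam's low point faces the carriage (lever over the green mark), and only then push the carriage forward by its blue plate until it is fully home, with the vial between lamp and detector. Leave the vial standing in its pocket, do not touch it, and leave the things around the reader where they stand.

Things in the scene. Friction and masses are not known exactly. Their poses are not given: they have to be found in the camera images.
- stage: reader's fixed grey base, 250 x 116 x 6 mm. Origin on the cam's upright axis at bench level; x = the carriage's forward way (within 0.5 rad of world x), y left. Runs 190 mm behind to 60 mm ahead of the origin. Lamp and detector blocks (20 x 14 mm, tops z = 46 mm) at x = -53.5, y = +-36 mm. Green mark (low) on its edge at y = -50 mm, red mark (high) at y = +50 mm
- lock_cam (a joint): angle of the brass eccentric disc (60 mm across, 14 mm off-centre) about the stage's origin, rad, counter-clockwise from above, range -0.5 to 3.0, no stop at 0. 0: low point (green dot) faces the carriage, lever over the green mark; pi: high point. Lever direction in the stage frame = value - pi/2. Starts at 1.9 to 2.9: turn it clockwise, round the far side. Stays where left; about 3 N at the knob
- cam_knob (a point): middle (z = 57 mm) of the upright red knob on the cam's lever, 45 mm from the cam axis; knob 17 mm across, from z = 38 to 74 mm. The lever below it is 12 mm wide, top at z = 36 mm; the hub nut on the axis (18 mm across) ends at z = 42 mm
- carriage (a joint): travel of the carriage along the stage's x, m: 0 drawn back (start), 0.045 fully home at a rigid stop. At the start the cam blocks its roller at 0.019 to 0.031; it gets home only with the cam within about 0.55 rad of its low point. Stays where left; friction about 1.5 N
- push_plate (a point): middle of the rear face of the carriage's upright blue push plate (36 mm wide, 7 mm thick, z = 10 to 56 mm); this point at z = 40 mm, on the stage's centre line, 125.5 mm behind the cam axis when the carriage is drawn back. It is pushed in the stage's +x direction
- vial_pocket (a point): centre of the floor of the carriage's round white pocket (24 mm inside, rim 14 mm higher) in which the vial stands, 27 mm ahead of the push plate's rear face
- vial: clear screw-cap vial with blue cap, 20 mm across, 48 mm tall, loose in the carriage's pocket; origin at the centre of its underside, z axis up through the cap
- spare_vial: loose clear vial with white cap, 20 mm across, 48 mm tall, standing left of the reader; origin at the centre of its underside
- amber_bottle: loose amber reagent bottle with black cap, 33 mm across, 68 mm tall, standing right of the reader; origin at the centre of its underside
- culture_dish: loose culture dish with red medium, 60 mm across, 15 mm tall, lying left of the reader; origin at the centre of its underside
Things that resemble listed ones, but are neither listed nor needed, are in the scene too. Leave any pink, purple or turquoise look-alike of the amber_bottle alone.

How it is judged:
By the outcome, as a careful person would: the job done as asked, in the order asked, and still so for the second after the job is handed in, with the robot touching nothing.
It also fails if it takes over 61 s, if anything falls off the work surface, if the arm or the gripper's body presses on something with over 40 N, if the wrist force passes 120 N, or if a joint passes its speed limit or range.

## Working session

There is one attempt and no reset: what is moved stays moved. The work goes in short steps, Python scripts to look and compute and a tool call to move; the robot and the scene stay as the last step left them, time stands still between calls to the robot, and variables do not carry over. Pictures are saved under pics/ and viewed, at most 10 in all, crops included, and the job is handed in when it is done.

Besides the shell and the picture viewer there is one more tool, called after "Request:" as name([rows], argument=value, ...), one row to a line, values as JSON. send_rows: Moves the arm, as the interface text tells. Its arguments: {"type":"object","properties":{"rows":{"type":"array","items":{"type":"object","properties":{"translation":{"type":"array","items":{"type":"number","minimum":-1,"maximum":1}},"twist":{"type":"array","items":{"type":"number","minimum":-1,"maximum":1}},"gripper":{"type":"number"}}}},"grip_force":{"type":"number"}},"required":["rows"]}

```bash
ls; mkdir -p pics
cat > h.py <<'E'
from rig import *
import numpy as np, cv2
def save(n,im): cv2.imwrite('pics/'+n,cv2.cvtColor(im,cv2.COLOR_RGB2BGR))
def ray(cam,rc,z):
    c=get_calibration(cam);K,R,t=map(np.array,(c['K'],c['R'],c['t']))
    d=R.T@np.linalg.solve(K,[rc[1],rc[0],1]);o=-R.T@t
    return o+d*(z-o[2])/d[2]
def proj(cam,X):
    c=get_calibration(cam);K,R,t=map(np.array,(c['K'],c['R'],c['t']))
    p=K@(R@np.array(X,float)+t);return p[:2]/p[2]
E
python3 - <<'E'
from h import *
a=snapshot('top');b=snapshot('scene');save('t.png',a);save('s.png',b)
for cam in('top','scene'):
  for l,z in(('cam_knob',57),('push_plate',40),('vial',24),('stage',6),('spare_vial',24),('amber_bottle',34),('culture_dish',8),('lock_cam',20)):
    for r in regions_of(l,cam)[:3]:
      print(cam,l,round(r['p'],2),np.round(r['location']),np.round(ray(cam,r['location'],z)),r['pixels'].sum())
o=get_obs();print(o['tcp_rot'],o['time'],o['force'])
E
```

```text
pics
top cam_knob 0.66 [176. 286.] [592. -95.  57.] 370
top push_plate 0.48 [198. 283.] [528. -82.  40.] 112
top push_plate 0.43 [153. 242.] [676.  40.  40.] 282
top vial 0.44 [202. 278.] [519. -69.  24.] 51
top stage 0.78 [195. 287.] [543. -97.   6.] 2737
top spare_vial 0.43 [183. 243.] [583.  39.  24.] 43
top amber_bottle 0.63 [202. 336.] [ 509. -247.   34.] 106
top amber_bottle 0.49 [205. 359.] [ 497. -316.   34.] 110
top amber_bottle 0.46 [180. 336.] [ 580. -251.   34.] 88
top culture_dish 0.7 [195. 288.] [ 542. -102.    8.] 2774
top culture_dish 0.62 [183. 243.] [589.  41.   8.] 42
top culture_dish 0.56 [151. 243.] [694.  36.   8.] 272
top lock_cam 0.83 [178. 289.] [ 595. -105.   20.] 314
scene cam_knob 0.74 [225. 283.] [ 576. -139.   57.] 553
scene push_plate 0.81 [236. 246.] [ 493. -111.   40.] 321
scene stage 0.64 [240. 264.] [ 540. -112.    6.] 3462
scene spare_vial 0.44 [220. 285.] [611. -89.  24.] 521
scene spare_vial 0.4 [198. 252.] [583.  33.  24.] 66
scene amber_bottle 0.95 [275. 282.] [ 504. -254.   34.] 364
scene amber_bottle 0.83 [304. 258.] [ 423. -298.   34.] 468
scene amber_bottle 0.74 [303. 303.] [ 500. -338.   34.] 441
scene culture_dish 0.87 [187. 284.] [694.  52.   8.] 260
scene lock_cam 0.8 [221. 286.] [612. -91.  20.] 527
[[-9.03557914e-01  4.28465974e-01  6.76768778e-05]
 [ 4.28465979e-01  9.03557909e-01  1.04157653e-04]
 [-1.65219681e-05  1.23109711e-04 -9.99999992e-01]] 0.9 [-0.02172704 -0.77697207  0.08403967]
```

View pics/t.png

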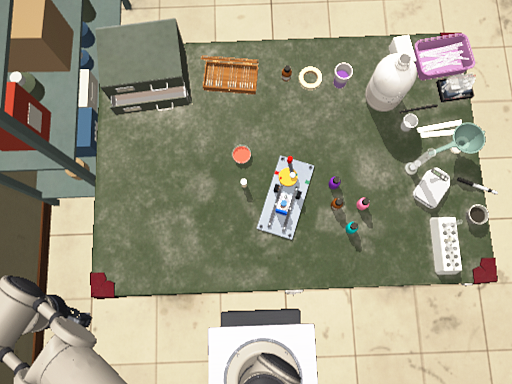

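View pics/s.png

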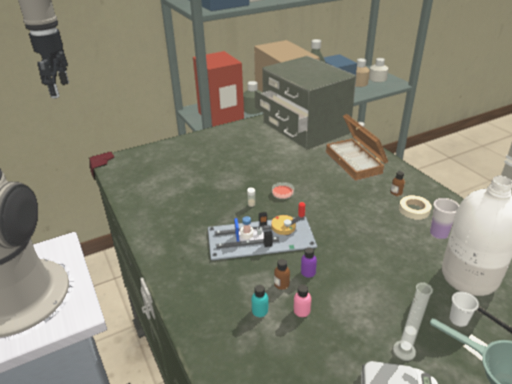

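The top view shows the stage (corners about (283,155), (314,163), (291,239), (257,231)), with the red knob at about (290,160) and the blue plate at about (283,210). The bottles stand to the right at about x=335–363. Next I'll fit the stage pose.

```bash
cat >> h.py <<'E'
def fit():
    im=snapshot('top');r=regions_of('stage','top')[0]['pixels'].astype(np.uint8)
    r=cv2.morphologyEx(r,cv2.MORPH_CLOSE,np.ones((9,9)))
    r=cv2.morphologyEx(r,cv2.MORPH_OPEN,np.ones((7,7)))
    cs=max(cv2.findContours(r,0,1)[0],key=cv2.contourArea)[:,0]
    P=np.array([ray('top',(v,u),6)[:2] for u,v in cs],np.float32)
    return im,cv2.minAreaRect(P)
E
python3 - <<'E'
from h import *
im,(c,s,a)=fit();print(c,s,a)
th=np.deg2rad(a)
while th>.6: th-=np.pi/2
while th<-.6: th+=np.pi/2
ex=np.array([np.cos(th),np.sin(th)]);ey=np.array([-ex[1],ex[0]])
O=np.array(c)+65*ex;print('yaw',th,'O',O)
hsv=cv2.cvtColor(im,cv2.COLOR_RGB2HSV)
W=lambda x,y,z:np.r_[O+x*ex+y*ey,z]
def st(p):d=p[:2]-O;return np.round([d@ex,d@ey],1)
box=np.zeros(im.shape[:2],bool);box[145:245,250:320]=1
for n,m,z in(('red',((hsv[...,0]<8)|(hsv[...,0]>172))&(hsv[...,1]>150)&(hsv[...,2]>90),74),('blue',(abs(hsv[...,0].astype(int)-112)<12)&(hsv[...,1]>120),54),('yel',(abs(hsv[...,0].astype(int)-24)<6)&(hsv[...,1]>130),20),('green',(abs(hsv[...,0].astype(int)-65)<18)&(hsv[...,1]>150),6)):
  k,l,S,C=cv2.connectedComponentsWithStats((m&box).astype(np.uint8))
  for i in range(1,k):
    if S[i,4]>3: print(n,S[i],C[i].round(1),st(ray('top',C[i][::-1],z)))
big=cv2.resize(im[145:245,235:375],None,fx=5.7,fy=5.7,interpolation=cv2.INTER_CUBIC)
for p in [(-190,58,6),(-190,-58,6),(60,58,6),(60,-58,6),(0,0,42),(0,-50,6),(0,50,6),(-125.5,0,40)]:
  u,v=(proj('top',W(*p))-[235,145])*5.7+2.8
  cv2.circle(big,(int(u),int(v)),4,(255,0,255),1)
save('t2.png',big)
E
```

```text
(542.917724609375, -94.62126922607422) (116.21751403808594, 251.0629425048828) 70.89424133300781
yaw -0.3334583948304566 O [ 604.33726587 -115.8966059 ]
red [287 156   6   8  32] [289.4 159. ] [32.2 21.5]
red [275 171   4   3  10] [276.3 172.2] [-19.5  48.2]
blue [281 201   5   5  22] [283.3 203. ] [-101.1    1.1]
blue [275 209  12   6  46] [280.7 211.6] [-128.6    1. ]
yel [279 168  18  18 204] [286.4 177.6] [-12.8  14.8]
yel [293 170   3   3   4] [294.  170.8] [15.5 -2. ]
```

View pics/t2.png

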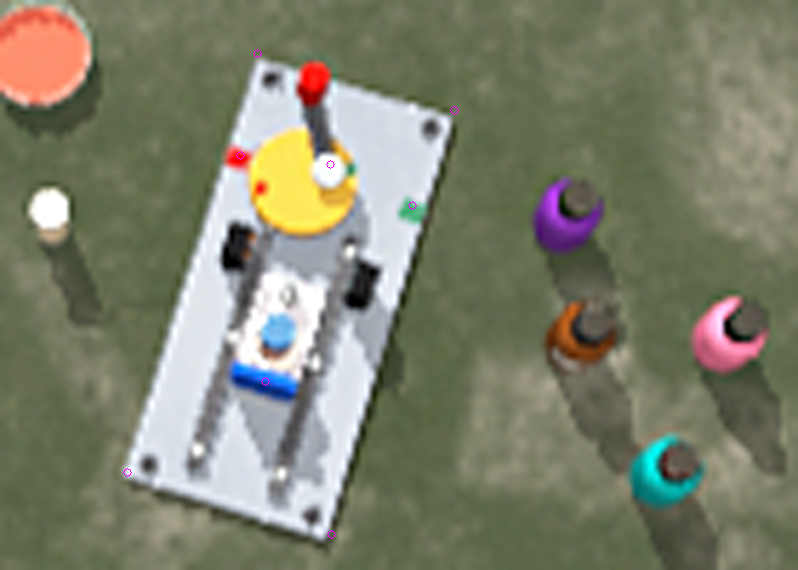

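```bash
cat >> h.py <<'E'
yaw=-0.333;O=np.array([602.5,-116.])
ex=np.array([np.cos(yaw),np.sin(yaw)]);ey=np.array([-ex[1],ex[0]])
def W(x,y): return O+x*ex+y*ey
def st(p):return np.array([(p[:2]-O)@ex,(p[:2]-O)@ey])
def rel(x,y,z,ya,R=None,p=None):
    o=get_obs();R=np.array(o['tcp_rot']) if R is None else R;p=np.array(o['tcp_pos']) if p is None else p
    t=R.T@(np.array([x,y,z])-p)/250
    cur=np.arctan2(R[1,1],R[0,1]);d=-(ya-cur)/.5
    return np.round(t,3),round(d,3)
E
python3 - <<'E'
from h import *
for z in(57,74): print(st(ray('top',(159,289.4),z)),ray('top',(159,289.4),z))
k=W(37,24);print(k,rel(k[0],k[1],160,1.84))
E
```

```text
[39.05821019 22.70103046] [ 646.83309073 -107.31336464   57.        ]
[33.97391101 22.36076765] [ 641.91686765 -105.97298129   74.        ]
[ 645.3125531  -105.41296563] (array([-2.513, -1.375,  0.285]), np.float64(-1.424))
```

Request:
send_rows([
  {"translation": [-1, -0.55, 0.1], "twist": [0, 0, 0], "gripper": -0.2},
  {"translation": [-1, -0.55, 0.1], "twist": [0, 0, 0], "gripper": -0.2},
  {"translation": [-1, -0.55, 0.1], "twist": [0, 0, 0], "gripper": -0.2},
  {"translation": [-1, -0.55, 0.1], "twist": [0, 0, 0], "gripper": -0.2},
  {"translation": [-1, -0.55, 0.1], "twist": [0, 0, 0], "gripper": -0.2},
  {"translation": [-1, -0.55, 0.1], "twist": [0, 0, 0], "gripper": -0.2},
  {"translation": [-1, -0.55, 0.1], "twist": [0, 0, 0], "gripper": -0.2},
  {"translation": [-1, -0.55, 0.1], "twist": [0, 0, 0], "gripper": -0.2},
])

```text
time: 1.8
tcp_pos: [392.2, 242.5, 206.3]
tcp_rot: [[-0.903, 0.431, -0.0], [0.431, 0.903, 0.0], [0.0, 0.0, -1.0]]
force: [-0.6, 0.3, 0.6]
opening: 51.3
grasp_force: 0.0
```

Request:
send_rows([
  {"translation": [-1, -0.55, 0.1], "twist": [0, 0, 0], "gripper": -0.2},
  {"translation": [-1, -0.55, 0.1], "twist": [0, 0, 0], "gripper": -0.2},
  {"translation": [-1, -0.55, 0.1], "twist": [0, 0, 0], "gripper": -0.2},
  {"translation": [-1, -0.55, 0.1], "twist": [0, 0, 0], "gripper": -0.2},
  {"translation": [-1, -0.55, 0.1], "twist": [0, 0, 0], "gripper": -0.2},
  {"translation": [-1, -0.55, 0.1], "twist": [0, 0, 0], "gripper": -0.2},
  {"translation": [-1, -0.55, 0.1], "twist": [0, 0, 0], "gripper": -0.2},
  {"translation": [-1, -0.55, 0.1], "twist": [0, 0, 0], "gripper": -0.2},
])

```text
time: 2.6
tcp_pos: [558.6, 12.7, 180.9]
tcp_rot: [[-0.904, 0.428, -0.001], [0.428, 0.904, 0.001], [0.001, 0.0, -1.0]]
force: [0.5, 1.1, -0.2]
opening: 51.3
grasp_force: 0.0
```

Request:
send_rows([
  {"translation": [-0.51, -0.275, 0.08], "twist": [0, 0, -1], "gripper": -0.2},
  {"translation": [-0.51, -0.275, 0.08], "twist": [0, 0, -1], "gripper": -0.2},
  {"translation": [-0.51, -0.275, 0.08], "twist": [0, 0, -1], "gripper": -0.2},
  {"translation": [-0.51, -0.275, 0.08], "twist": [0, 0, -1], "gripper": -0.2},
  {"translation": [-0.51, -0.275, 0.08], "twist": [0, 0, -1], "gripper": -0.2},
  {"translation": [-0.51, -0.275, 0.08], "twist": [0, 0, -1], "gripper": -0.2},
  {"translation": [-0.51, -0.275, 0.08], "twist": [0, 0, -1], "gripper": -0.2},
])

```text
time: 3.3
tcp_pos: [644.4, -103.0, 162.1]
tcp_rot: [[-0.998, -0.058, 0.001], [-0.058, 0.998, 0.0], [-0.001, 0.0, -1.0]]
force: [-0.2, 0.2, -0.1]
opening: 50.9
grasp_force: 0.0
```

Run:
```python
from h import *
o=get_obs();print(o['tcp_pos'],o['opening'],o['joint_positions'],o['time'])
im=snapshot('wrist');save('w1.png',im)
for l in('cam_knob','stage'):
  for r in regions_of(l,'wrist')[:2]:print(l,r['p'],r['location'],ray('wrist',r['location'],57))
```

```text
[ 644.4028339  -103.01021691  162.11206162] 50.94438295033755 [-2.76020566e-01  6.31196867e-01  1.23774209e+00  3.58587992e-04
  1.27209496e+00 -1.90531115e+00] 3.3
cam_knob 0.68 [143.1, 249.1] [ 600.4177551  -106.31296691   57.        ]
stage 0.92 [90.7, 257.1] [ 555.16317008 -102.31875832   57.        ]
stage 0.16 [36.0, 286.3] [512.324154   -81.47556185  57.        ]
```

View pics/w1.png

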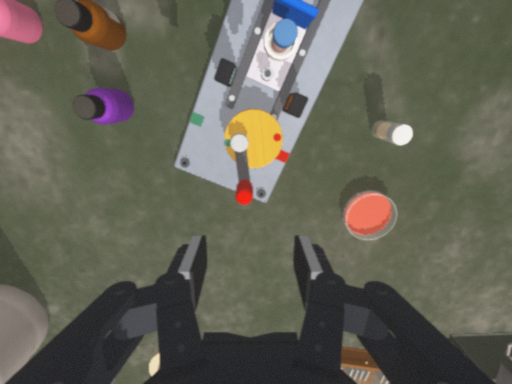

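The wrist view shows the knob at (245,190), hub nut (239,143), green mark (196,119), red mark (283,155), and front stage corners (176,166) and (266,201). I'll use these to re-fit the stage.

Run:
```python
from h import *
im=snapshot('wrist');hsv=cv2.cvtColor(im,cv2.COLOR_RGB2HSV)
m=((hsv[...,0]<8)|(hsv[...,0]>172))&(hsv[...,1]>150)&(hsv[...,2]>80);m[:, 320:]=0
k,l,S,C=cv2.connectedComponentsWithStats(m.astype(np.uint8))
for i in range(1,k):
  if S[i,4]>10:print(S[i],C[i])
P=[('cornerR',(166,176),6,(60,-58)),('cornerL',(201,266),6,(60,58)),('green',(119,196),6,(0,-50)),('red',(155,283),6,(0,50)),('hub',(143,239),42,(0,0)),('plate',(12,294),56,(-122,0))]
A=[];B=[]
for n,rc,z,s in P:
  w=ray('wrist',rc,z);print(n,w.round(1),st(w).round(1),s);A.append(s);B.append(w[:2])
A=np.array(A,float);B=np.array(B)
a,b=A-A.mean(0),B-B.mean(0);th=np.arctan2((a[:,0]*b[:,1]-a[:,1]*b[:,0]).sum(),(a*b).sum())
R=np.array([[np.cos(th),-np.sin(th)],[np.sin(th),np.cos(th)]]);print('yaw',th,'O',B.mean(0)-R@A.mean(0))
for rc,z in(((190,244.5),57),((185,245),74)):print(ray('wrist',rc,z),st(ray('wrist',rc,z)))
print('tcp px',proj('wrist',get_obs()['tcp_pos']))
```

```text
[275 134   6   6  30] [277.63333333 136.63333333]
[278 150  12  12  83] [283.62650602 155.84337349]
[237 180  16  25 320] [244.85     192.584375]
cornerR [ 639.1 -187.8    6. ] [ 58.1 -55.9] (60, -58)
cornerL [675.7 -82.7   6. ] [58.3 55.4] (60, 58)
green [ 586.1 -164.8    6. ] [  0.5 -51.5] (0, -50)
red [619.6 -67.9   6. ] [ 0.5 51. ] (0, 50)
hub [ 603.3 -116.6   42. ] [ 0.9 -0.3] (0, 0)
plate [495.1 -77.2  56. ] [-114.2    1.5] (-122, 0)
yaw -0.3398044454985295 O [ 603.47099354 -116.27529374]
[ 645.91417851 -108.78521194   57.        ] [38.67089453 21.00966394]
[ 635.32685454 -108.57334105   74.        ] [28.59591876 17.74911469]
tcp px [248.97794085 244.90843514]
```

```bash
sed -i 's/^yaw=.*/yaw=-0.337;O=np.array([603.,-116.2])/' h.py
python3 - <<'E'
from h import *
k=W(39,22.4);print(k,rel(k[0],k[1],100,1.754),rel(k[0],k[1],46,1.754))
E
```

```text
[ 647.21300866 -107.95561616] (array([-0.01 , -0.015,  0.247]), np.float64(-0.251)) (array([-0.009, -0.015,  0.463]), np.float64(-0.251))
```

Request:
send_rows([
  {"translation": [-0.01, -0.015, 0.1], "twist": [0, 0, -0.25], "gripper": -0.2},
  {"translation": [-0.01, -0.015, 0.2], "twist": [0, 0, -0.25], "gripper": -0.2},
  {"translation": [-0.01, -0.015, 0.3], "twist": [0, 0, -0.25], "gripper": -0.2},
  {"translation": [-0.01, -0.015, 0.36], "twist": [0, 0, -0.25], "gripper": -0.2},
  {"translation": [-0.01, -0.015, 0.42], "twist": [0, 0, -0.25], "gripper": -0.2},
  {"translation": [-0.01, -0.015, 0.463], "twist": [0, 0, -0.25], "gripper": -0.2},
  {"translation": [-0.01, -0.015, 0.463], "twist": [0, 0, -0.25], "gripper": 0.1},
  {"translation": [-0.01, -0.015, 0.463], "twist": [0, 0, -0.25], "gripper": 0.36},
  {"translation": [-0.01, -0.015, 0.463], "twist": [0, 0, -0.25], "gripper": 0.36},
])

```text
time: 4.4
tcp_pos: [648.1, -108.8, 46.7]
tcp_rot: [[-0.983, -0.181, 0.002], [-0.181, 0.983, -0.0], [-0.002, -0.001, -1.0]]
force: [-0.9, 0.1, 0.2]
opening: 27.6
grasp_force: 0.0
```

Run:
```python
from h import *
o=get_obs();print(o['tcp_pos'],o['opening'],o['force'],o['grasp_force'],st(o['tcp_pos']))
im=snapshot('wrist');save('w2.png',im[100:300,120:400])
```

```text
[ 648.05749639 -108.83623786   46.68055523] 27.557114005172174 [-0.92504321  0.07059462  0.23519151] 0.0 [40.08817006 21.84814855]
```

View pics/w2.png

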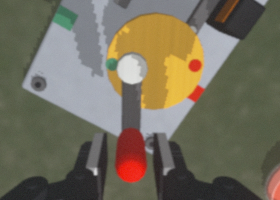

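The crop shows the red knob at about (130,155), between the two fingertips. Now I'll push it along the arc.

Request:
send_rows([
  {"translation": [0.001, -0.018, 0], "twist": [0, 0, 0.2], "gripper": 0.36},
  {"translation": [0.004, -0.036, 0], "twist": [0, 0, 0.4], "gripper": 0.36},
  {"translation": [0.008, -0.053, 0], "twist": [0, 0, 0.6], "gripper": 0.36},
  {"translation": [0.014, -0.07, 0], "twist": [0, 0, 0.8], "gripper": 0.36},
  {"translation": [0.022, -0.086, 0], "twist": [0, 0, 1], "gripper": 0.36},
  {"translation": [0.022, -0.086, 0], "twist": [0, 0, 1], "gripper": 0.36},
])

```text
time: 5.05
tcp_pos: [646.1, -130.9, 46.4]
tcp_rot: [[-0.95, 0.314, 0.001], [0.314, 0.95, 0.0], [-0.001, 0.001, -1.0]]
force: [-0.9, 0.8, 0.8]
opening: 27.6
grasp_force: 0.3
```

Request:
send_rows([
  {"translation": [0.001, -0.018, 0], "twist": [0, 0, 0.2], "gripper": 0.36},
  {"translation": [0.004, -0.036, 0], "twist": [0, 0, 0.4], "gripper": 0.36},
  {"translation": [0.008, -0.053, 0], "twist": [0, 0, 0.6], "gripper": 0.36},
  {"translation": [0.014, -0.07, 0], "twist": [0, 0, 0.8], "gripper": 0.36},
  {"translation": [0.022, -0.086, 0], "twist": [0, 0, 1], "gripper": 0.36},
  {"translation": [0.022, -0.086, 0], "twist": [0, 0, 1], "gripper": 0.36},
])

```text
time: 5.65
tcp_pos: [634.2, -149.5, 46.3]
tcp_rot: [[-0.685, 0.729, 0.001], [0.729, 0.685, -0.0], [-0.001, 0.001, -1.0]]
force: [0.6, 0.5, 0.5]
opening: 27.5
grasp_force: 0.3
```

Run:
```python
from h import *
o=get_obs();s=st(o['tcp_pos']);print(s,np.hypot(*s),np.arctan2(s[1],s[0]),o['force'])
R=o['tcp_rot'];print(np.arctan2(R[1][1],R[0][1])-yaw-np.pi/2)
im=snapshot('wrist');save('w3.png',im[100:300,120:400])
```

```text
[ 40.48259914 -21.12305019] 45.66206393028137 -0.4809201734418715 [0.56911941 0.48092721 0.45819514]
-0.4794439923971556
```

View pics/w3.png

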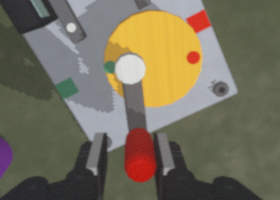

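The knob follows the trailing finger. It needs about 1.2 rad more, including the slack.

Request:
send_rows([
  {"translation": [0.001, -0.018, 0], "twist": [0, 0, 0.2], "gripper": 0.36},
  {"translation": [0.004, -0.036, 0], "twist": [0, 0, 0.4], "gripper": 0.36},
  {"translation": [0.008, -0.053, 0], "twist": [0, 0, 0.6], "gripper": 0.36},
  {"translation": [0.014, -0.07, 0], "twist": [0, 0, 0.8], "gripper": 0.36},
  {"translation": [0.022, -0.086, 0], "twist": [0, 0, 1], "gripper": 0.36},
  {"translation": [0.022, -0.086, 0], "twist": [0, 0, 1], "gripper": 0.36},
])

```text
time: 6.3
tcp_pos: [614.9, -160.4, 46.1]
tcp_rot: [[-0.253, 0.968, 0.001], [0.968, 0.253, -0.001], [-0.001, 0.001, -1.0]]
force: [0.4, 0.2, 1.0]
opening: 27.7
grasp_force: 0.4
```

Request:
send_rows([
  {"translation": [0.001, -0.018, 0], "twist": [0, 0, 0.2], "gripper": 0.36},
  {"translation": [0.004, -0.036, 0], "twist": [0, 0, 0.4], "gripper": 0.36},
  {"translation": [0.008, -0.053, 0], "twist": [0, 0, 0.6], "gripper": 0.36},
  {"translation": [0.014, -0.07, 0], "twist": [0, 0, 0.8], "gripper": 0.36},
  {"translation": [0.022, -0.086, 0], "twist": [0, 0, 1], "gripper": 0.36},
  {"translation": [0.022, -0.086, 0], "twist": [0, 0, 1], "gripper": 0.36},
])

```text
time: 6.9
tcp_pos: [592.8, -160.7, 46.0]
tcp_rot: [[0.241, 0.971, 0.001], [0.971, -0.241, -0.001], [-0.001, 0.002, -1.0]]
force: [0.8, -1.5, 1.1]
opening: 27.3
grasp_force: 0.7
```

Request:
send_rows([
  {"translation": [0.001, -0.018, 0], "twist": [0, 0, 0.2], "gripper": 0.36},
  {"translation": [0.004, -0.036, 0], "twist": [0, 0, 0.4], "gripper": 0.36},
  {"translation": [0.004, -0.036, 0], "twist": [0, 0, 0.4], "gripper": 0.36},
])

```text
time: 7.2
tcp_pos: [584.2, -157.8, 46.0]
tcp_rot: [[0.428, 0.904, 0.001], [0.904, -0.428, -0.001], [-0.001, 0.002, -1.0]]
force: [1.8, -3.2, 0.5]
opening: 27.1
grasp_force: 1.1
```

Run:
```python
from h import *
o=get_obs();s=st(o['tcp_pos']);print(s,np.hypot(*s),np.arctan2(s[1],s[0]),o['force'])
im=snapshot('wrist');save('w4.png',im)
hsv=cv2.cvtColor(im,cv2.COLOR_RGB2HSV)
m=((hsv[...,0]<8)|(hsv[...,0]>172))&(hsv[...,1]>150)&(hsv[...,2]>80)
k,l,S,C=cv2.connectedComponentsWithStats(m.astype(np.uint8))
for i in range(1,k):
  if S[i,4]>20:p=ray('wrist',C[i][::-1],57);print(S[i],C[i],st(p))
```

```text
[ -3.96625292 -45.42714857] 45.59996699251404 -1.6578856677410545 [ 1.8456223  -3.20739615  0.50952918]
[231  67  19  22 367] [239.91825613  77.40599455] [ 1.39928697 47.85004643]
[306 151  11  12 106] [311.12264151 156.39622642] [32.19039062  8.41448763]
[ 245  229   32   54 1414] [259.62164074 256.43564356] [  1.66792392 -45.72654426]
```

View pics/w4.png

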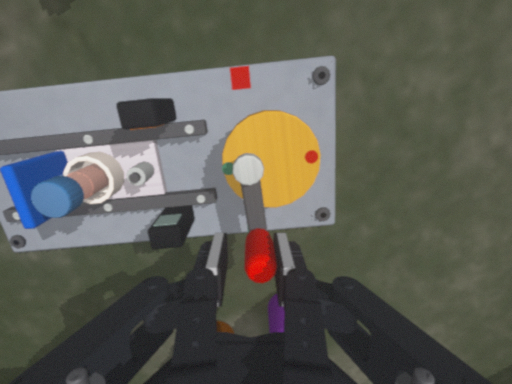

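The lever is over the green mark: the green dot at (228,168) faces the carriage, and the knob measures at stage (1.7,-45.7). I'll lift clear, turn the tool and go behind the plate.

Request:
send_rows([
  {"translation": [0, 0.01, 0], "twist": [0, 0, 0], "gripper": 0.3},
  {"translation": [0, 0.012, -0.03], "twist": [0, 0, 0], "gripper": 0.3},
  {"translation": [0, 0.012, -0.12], "twist": [0, 0, 0], "gripper": 0.3},
  {"translation": [0, 0.012, -0.3], "twist": [0, 0, 0], "gripper": 0.3},
  {"translation": [0, 0.012, -0.42], "twist": [0, 0, 0], "gripper": 0.3},
  {"translation": [0, 0.012, -0.42], "twist": [0, 0, 1], "gripper": 1},
  {"translation": [0, 0.012, -0.42], "twist": [0, 0, 1], "gripper": 1},
  {"translation": [0, 0.012, -0.42], "twist": [0, 0, 1], "gripper": 1},
  {"translation": [0, 0.012, -0.42], "twist": [0, 0, 1], "gripper": 1},
  {"translation": [0, 0.012, -0.42], "twist": [0, 0, 1], "gripper": 1},
])

```text
time: 8.25
tcp_pos: [586.3, -158.1, 150.7]
tcp_rot: [[0.811, 0.585, -0.001], [0.585, -0.811, 0.001], [-0.0, -0.001, -1.0]]
force: [0.4, -0.4, -1.0]
opening: -0.1
grasp_force: 0.0
```

Request:
send_rows([
  {"translation": [0, 0, 0], "twist": [0, 0, 1], "gripper": 1},
  {"translation": [0, 0, 0], "twist": [0, 0, 1], "gripper": 1},
  {"translation": [0, 0, 0], "twist": [0, 0, 1], "gripper": 1},
  {"translation": [0, 0, 0], "twist": [0, 0, 1], "gripper": 1},
  {"translation": [0, 0, 0], "twist": [0, 0, 1], "gripper": 1},
])

```text
time: 8.75
tcp_pos: [586.4, -158.3, 150.6]
tcp_rot: [[0.992, 0.126, -0.0], [0.126, -0.992, 0.0], [-0.0, -0.0, -1.0]]
force: [0.7, 0.8, 0.2]
opening: 0.0
grasp_force: 0.0
```

Run:
```python
from h import *
k=W(-165,0);print(k,rel(k[0],k[1],120,yaw-np.pi/2),get_obs()['tcp_pos'])
im=snapshot('top');r=regions_of('push_plate','top')
hsv=cv2.cvtColor(im,cv2.COLOR_RGB2HSV)
for x in r[:2]:print(x['p'],x['location'],st(ray('top',x['location'],50)))
```

```text
[447.28110432 -61.64154027] (array([-0.503, -0.453,  0.123]), np.float64(0.926)) [ 586.37680798 -158.25203909  150.6098401 ]
```

Request:
send_rows([
  {"translation": [-0.5, -0.45, 0], "twist": [0, 0, 0.926], "gripper": 1},
  {"translation": [-0.5, -0.45, 0], "twist": [0, 0, 0.926], "gripper": 1},
  {"translation": [-0.5, -0.45, 0], "twist": [0, 0, 0.926], "gripper": 1},
  {"translation": [-0.5, -0.45, 0], "twist": [0, 0, 0.926], "gripper": 1},
  {"translation": [-0.5, -0.45, 0], "twist": [0, 0, 0.926], "gripper": 1},
  {"translation": [-0.5, -0.45, 0], "twist": [0, 0, 0.926], "gripper": 1},
])

```text
time: 9.45
tcp_pos: [449.5, -62.5, 151.2]
tcp_rot: [[0.944, -0.33, 0.002], [-0.33, -0.944, -0.001], [0.002, -0.0, -1.0]]
force: [0.4, -0.3, 0.6]
opening: 0.0
grasp_force: 0.0
```

Run:
```python
from h import *
o=get_obs();print(st(o['tcp_pos']),o['tcp_rot'])
k=W(-165,0);print(rel(k[0],k[1],32,yaw-np.pi/2))
im=snapshot('wrist');save('w5.png',im)
hsv=cv2.cvtColor(im,cv2.COLOR_RGB2HSV)
m=(abs(hsv[...,0].astype(int)-112)<12)&(hsv[...,1]>120)
k,l,S,C=cv2.connectedComponentsWithStats(m.astype(np.uint8))
for i in range(1,k):
  if S[i,4]>50:print(S[i],C[i],st(ray('wrist',C[i][::-1],56)))
print('pred rear top edge',[proj('wrist',np.r_[W(-125.5,y),56]) for y in(-18,18)])
```

```text
[-1.62648927e+02 -7.70021855e-02] [[ 9.43825405e-01 -3.30438756e-01  1.95801375e-03]
 [-3.30438120e-01 -9.43827435e-01 -6.49243076e-04]
 [ 2.06256217e-03 -3.42302721e-05 -9.99997872e-01]]
(array([-0.01 , -0.   ,  0.477]), np.float64(0.0))
[229 141  40  13 488] [248.65983607 147.14139344] [-119.19366869    1.45766308]
pred rear top edge [array([270.54085603, 154.19844894]), array([230.08909721, 154.22674573])]
```

View pics/w5.png

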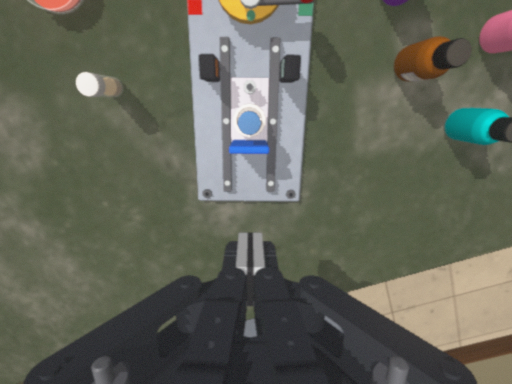

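The wrist view shows the blue plate at rows 141–153, columns 229–269, centred and square to the shut fingers. The vial cap is at (249,123) and the green dot at (250,14) faces the carriage. The plate matches the prediction. I'll descend behind it, then push along tool +x.

Request:
send_rows([
  {"translation": [-0.01, 0, 0.15], "twist": [0, 0, 0], "gripper": 1},
  {"translation": [-0.01, 0, 0.3], "twist": [0, 0, 0], "gripper": 1},
  {"translation": [-0.01, 0, 0.4], "twist": [0, 0, 0], "gripper": 1},
  {"translation": [-0.01, 0, 0.475], "twist": [0, 0, 0], "gripper": 1},
  {"translation": [-0.01, 0, 0.475], "twist": [0, 0, 0], "gripper": 1},
])

```text
time: 10.0
tcp_pos: [445.7, -61.7, 29.4]
tcp_rot: [[0.943, -0.333, -0.004], [-0.333, -0.943, 0.001], [-0.004, 0.0, -1.0]]
force: [-0.5, -0.3, 0.3]
opening: 0.2
grasp_force: 0.0
```

Request:
send_rows([
  {"translation": [0.02, 0, 0], "twist": [0, 0, 0], "gripper": 1},
  {"translation": [0.04, 0, 0], "twist": [0, 0, 0], "gripper": 1},
  {"translation": [0.06, 0, 0], "twist": [0, 0, 0], "gripper": 1},
  {"translation": [0.08, 0, 0], "twist": [0, 0, 0], "gripper": 1},
  {"translation": [0.095, 0, 0], "twist": [0, 0, 0], "gripper": 1},
  {"translation": [0.11, 0, 0], "twist": [0, 0, 0], "gripper": 1},
  {"translation": [0.125, 0, 0], "twist": [0, 0, 0], "gripper": 1},
  {"translation": [0.14, 0, 0], "twist": [0, 0, 0], "gripper": 1},
  {"translation": [0.155, 0, 0], "twist": [0, 0, 0], "gripper": 1},
  {"translation": [0.17, 0, 0], "twist": [0, 0, 0], "gripper": 1},
])

```text
time: 11.0
tcp_pos: [486.3, -75.5, 31.7]
tcp_rot: [[0.943, -0.333, -0.0], [-0.333, -0.943, 0.0], [-0.0, -0.0, -1.0]]
force: [-2.5, -0.6, 1.9]
opening: -0.1
grasp_force: 0.9
```

Run:
```python
from h import *
o=get_obs();print(st(o['tcp_pos']),o['force'],o['tcp_rot'][0])
```

```text
[-123.55426175   -0.20200994] [-2.47964132 -0.64330826  1.9362627 ] [ 9.43034012e-01 -3.32696080e-01 -4.12652420e-04]
```

Request:
send_rows([
  {"translation": [0.014, 0, 0], "twist": [0, 0, 0], "gripper": 1},
  {"translation": [0.028, 0, 0], "twist": [0, 0, 0], "gripper": 1},
  {"translation": [0.042, 0, 0], "twist": [0, 0, 0], "gripper": 1},
  {"translation": [0.056, 0, 0], "twist": [0, 0, 0], "gripper": 1},
  {"translation": [0.068, 0, 0], "twist": [0, 0, 0], "gripper": 1},
  {"translation": [0.08, 0, 0], "twist": [0, 0, 0], "gripper": 1},
  {"translation": [0.09, 0, 0], "twist": [0, 0, 0], "gripper": 1},
  {"translation": [0.1, 0, 0], "twist": [0, 0, 0], "gripper": 1},
  {"translation": [0.108, 0, 0], "twist": [0, 0, 0], "gripper": 1},
  {"translation": [0.114, 0, 0], "twist": [0, 0, 0], "gripper": 1},
])

```text
time: 12.0
tcp_pos: [513.3, -85.0, 31.7]
tcp_rot: [[0.943, -0.333, -0.0], [-0.333, -0.943, 0.0], [-0.0, -0.0, -1.0]]
force: [-2.1, -0.5, 0.3]
opening: 0.5
grasp_force: 0.8
```

Request:
send_rows([
  {"translation": [0.004, 0, 0], "twist": [0, 0, 0], "gripper": 1},
  {"translation": [0.008, 0, 0], "twist": [0, 0, 0], "gripper": 1},
])

```text
time: 12.2
tcp_pos: [515.0, -85.6, 31.7]
tcp_rot: [[0.943, -0.333, -0.0], [-0.333, -0.943, 0.0], [-0.0, -0.0, -1.0]]
force: [-1.8, -0.9, 0.2]
opening: -0.1
grasp_force: 0.8
```

Request:
send_rows([
  {"translation": [0.004, 0, 0], "twist": [0, 0, 0], "gripper": 1},
  {"translation": [0.008, 0, 0], "twist": [0, 0, 0], "gripper": 1},
])

```text
time: 12.4
tcp_pos: [516.3, -86.1, 31.7]
tcp_rot: [[0.943, -0.333, -0.002], [-0.333, -0.943, 0.001], [-0.002, -0.0, -1.0]]
force: [-5.3, 0.8, 2.9]
opening: -0.0
grasp_force: 3.1
```

Request:
send_rows([
  {"translation": [0.003, 0, 0], "twist": [0, 0, 0], "gripper": 1},
  {"translation": [0.003, 0, 0], "twist": [0, 0, 0], "gripper": 1},
])

```text
time: 12.6
tcp_pos: [516.3, -86.1, 31.7]
tcp_rot: [[0.943, -0.333, -0.003], [-0.333, -0.943, 0.001], [-0.003, 0.0, -1.0]]
force: [-6.9, 0.4, 3.4]
opening: 0.1
grasp_force: 3.2
```

Request:
send_rows([
  {"translation": [0.003, 0, 0], "twist": [0, 0, 0], "gripper": 1},
  {"translation": [0.003, 0, 0], "twist": [0, 0, 0], "gripper": 1},
])

```text
time: 12.8
tcp_pos: [516.2, -86.0, 31.7]
tcp_rot: [[0.943, -0.333, -0.005], [-0.333, -0.943, 0.001], [-0.005, 0.0, -1.0]]
force: [-9.0, 1.8, 6.1]
opening: -0.2
grasp_force: 4.4
```

The arm has stopped against the rigid stop, at the expected place. I'll back off and lift.

Request:
send_rows([
  {"translation": [-0.015, 0, 0], "twist": [0, 0, 0], "gripper": 1},
  {"translation": [-0.05, 0, 0], "twist": [0, 0, 0], "gripper": 1},
  {"translation": [-0.12, 0, 0], "twist": [0, 0, 0], "gripper": 1},
  {"translation": [-0.18, 0, 0], "twist": [0, 0, 0], "gripper": 1},
  {"translation": [-0.18, 0, -0.15], "twist": [0, 0, 0], "gripper": 1},
  {"translation": [-0.18, 0, -0.3], "twist": [0, 0, 0], "gripper": 1},
  {"translation": [-0.18, 0, -0.45], "twist": [0, 0, 0], "gripper": 1},
  {"translation": [-0.18, 0, -0.45], "twist": [0, 0, 0], "gripper": 1},
])

```text
time: 13.6
tcp_pos: [478.8, -72.5, 149.1]
tcp_rot: [[0.943, -0.332, 0.01], [-0.332, -0.943, -0.003], [0.011, -0.001, -1.0]]
force: [0.5, -0.2, 0.3]
opening: 0.0
grasp_force: 0.0
```

Run:
```python
from h import *
im=snapshot('wrist');save('w6.png',im)
hsv=cv2.cvtColor(im,cv2.COLOR_RGB2HSV)
m=(abs(hsv[...,0].astype(int)-112)<12)&(hsv[...,1]>120)
k,l,S,C=cv2.connectedComponentsWithStats(m.astype(np.uint8))
for i in range(1,k):
  if S[i,4]>50:print(S[i],C[i],st(ray('wrist',C[i][::-1],56)))
```

```text
[229 128  42  11 438] [249.23515982 133.14840183] [-77.04476115   1.22096311]
```

View pics/w6.png

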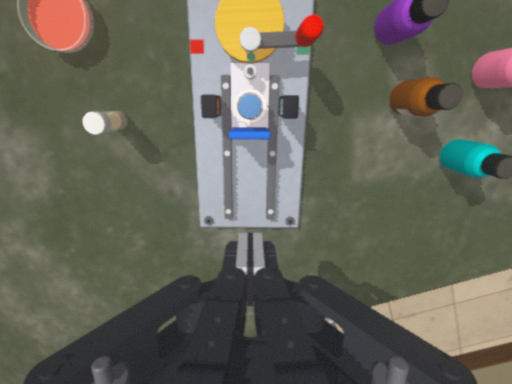

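The last view shows the vial upright at (249,106), between the lamp (210,105) and detector (289,105). The lever is over the green mark and nothing around the reader has moved.

```bash
python3 -c "
from rig import *
print(hand_in())"
```

```text
the job is handed in; nothing more can be done
None
```

The job is handed in: I turned the cam to its low point first, then pushed the carriage onto its rigid stop, and the vial stands untouched between lamp and detector; the last picture showed nothing around the reader moved, and hand-in gave no verdict.

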